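Drive the hinge pin out of the bracket into the catch tray

ROBOT

A 6-joint arm with a two-finger parallel gripper is mounted at the origin on the work surface. World frame = base frame: x ahead of the robot, y to its left, z up, the work surface at z = 0. Lengths are in m, angles in rad, forces in N, time in s.
With the tool pointing down it reaches from about 0.3 to 0.775 m from the base axis. Payload 14.6 kg.
Tool frame: the origin (TCP) lies on the centre line of the jaws, within the pads' length; the fingertips stand 8 mm ahead of it and the grasp point (between the pads) lies 11 mm behind it; z points along the fingers, y is the line along which they close (so a half turn about z gives the same grasp; the last joint's range is limited). The gripper opens to 94 mm and grips with 3 to 60 N. Pads are 16 mm wide; open, the fingers measure 119 mm over their backs; the gripper's body (75 mm by 177 mm) begins 78 mm behind the grasp point.
Start: joints at [-1.187, 0.3, 1.521, -0, 1.321, -0.067], TCP at [0.24, -0.495, 0.213] pointing down, gripper open.
Joint ranges: [-3.03, 3.03], [-0.79, 2.21], [0.23, 2.52], [-1.04, 4.18], [0, 3.07], [-2.55, 2.55]. Speed limits (rad/s): [2.22, 2.22, 2.57, 3.14, 3.14, 3.14].

INTERFACE

Orientations are given as a unit quaternion [w, x, y, z].
In Python, from cell import r gives the robot as it stands.
- The arm moves only by the shell command python3 -m jog 'ROWS' [OPENING]. ROWS is JSON, a list that holds one entry, the list of rows, each a list of 4 numbers: the shift along the tool's x, y, z each as a share of 400 mm, from -1 to 1, then the turn about the tool's z as a share of 180 degrees, from -1 to 1. A call has 1 to 12 rows; each row is the pose to reach, as a shift and turn from the pose commanded when the call began, along the tool's axes at that moment, turning the shorter way round; what a row does not reach only later rows make up. A row lasts 1/8 s, in which the tool goes at most 62.5 mm and 10.7 degrees, less where a joint would pass 70% of its speed; a pose out of reach is approached as far as the arm can. A call with a number of a shift or a turn outside -1 to 1 is refused whole. A call with a gripper value outside its range is refused whole. OPENING is the closure, from 0 (fully open) to 1 (shut), set as the call begins (- or left out, the last holds). The fingers move at their own pace and stop on an object; the grip force is fixed at half the most. Time passes only in rows, so rows that repeat a pose let the fingers close. It gives the time, the measured TCP pose, the force, the opening and the grip force at its end, in the units of the state.
- r.get_obs(): the state, without advancing time (a new reading comes with each control period).
- r.get_image(name): name is "side" or "top" or "wrist"; returns (picture, depth): 400x640x3 uint8, red, green, blue; 400x640 float32, m along the optical axis (not along the pixel's ray), 0 where there is no reading.
- r.camera_model(name): a dict with "K" (3x3 intrinsics, pixels), "cam_to_world" (4x4, takes a point from camera to world coordinates). Camera axes: x right, y down, z forward; pixel columns grow to the right and rows downward; lengths in m; the calibration is good to about 2 mm. The wrist camera is an equidistant fisheye: a pixel r from the principal point sees the ray r / f radians off the axis. A picture is of the moment at which its call begins: read the wrist's pose just before it. camera_model takes no time and is no camera call; for the wrist camera it gives the pose at the moment of the call.
- r.sign_off(): hands the job in; it is judged then, once.
The state is a dict: "clock": time; "q": joint angles; "dq": joint speeds; "joint_torque": joint torques, N m; "tool_pos": TCP position; "orientation": TCP orientation; "force": force on the tool from outside, world axes, zero at the start; "wrist_torque": the same for the moment, N m; "opening": finger opening in m; "grasp_force": force on a finger pad.
Only numpy, scipy, OpenCV 4.12 (cv2) and the standard library are available. Lean on these libraries where they do the work, as an engineer would, in place of code of your own. Each camera call takes 0.05 s, during which the arm holds its last target. There are 200 camera calls.

TASK

Free the headed brass hinge pin from the aluminium bracket without losing or handling it: first stand the blue tray flat on the bench under the pin's head end, where the pin will drop, and let go of it; then, using the red-handled punch from its black sleeve, drive the pin from its plain end through the bore so that it falls into the tray. Finish with the pin in the tray, the tray standing flat where you put it, and the punch lying on the black mat; do not touch the pin with the fingers, never let it fall beside the tray, and leave the seven other loose things where they stand.

Things in the scene. Friction and masses are not known exactly. Their poses are not given: they have to be found in the camera images.
- bracket: Fixed aluminium bracket. Origin on the bench under the middle of the bore; x = drive direction (level), z up. Boss 36 x 36 x 32 (z) mm centred 60 mm up, 13 mm bore along x. Foot 36 mm wide at x = -18 to 0 mm only, so the boss overhangs the exit side by 18 mm, 44 mm clear below. Bolted flange 90 mm wide (y), 8 mm high, x = -30 to 0 mm. Brass plunger knob, top 91 mm up.
- bore_entry (a point): Centre of the bore at the entry face (bracket x = -18 mm), 60 mm above the bench; the punch goes in here along bracket +x. A spring plunger presses on the pin with about 3 N, so pushing the pin takes a few newtons.
- bore_exit (a point): Centre of the bore at the exit face (bracket x = +18 mm), 60 mm above the bench, where the pin's head sits and the pin comes out.
- drop_point (a point): Point on the bench (z = 0) 22 mm beyond the exit face, bracket (40, 0, 0) mm: the pin falls about here and must fall inside the tray.
- pin: Brass hinge pin, 45 g, in the bore: shaft 12 mm diameter x 37 mm, head 20 mm across x 5 mm thick at its +x end. Origin on its axis at mid-shaft, x along it towards the head. It starts with its plain end flush with the entry face and its head just off the exit face, so it leaves only in bracket +x; it drops once its plain end nears the exit, after 25 to 37 mm of push.
- punch: Pin punch, 70 g: red square handle 16 x 16 x 70 mm (x = -35 to +35 mm), steel shank 8 mm diameter x 55 mm (x = +35 to +90 mm). Origin on its axis at mid-handle, x along it to the tip; centre of mass near x = +20 mm. At the start it lies level in the sleeve, axis 38 mm above the bench, only the front 35 mm of the shank sticking out.
- punch_tip (a point): Centre of the flat tip of the punch, punch (90, 0, 0) mm.
- sleeve: Fixed black closed-topped tunnel that holds the punch. Origin on the bench; the open mouth looks along its -x, at x = +10 mm; it reaches back to x = 120 mm, is 32 mm wide, 56 mm high. Tunnel 20 x 20 mm, floor 30 mm above the bench. The punch's tip points to sleeve -x; to come free it must be drawn out 90 mm along sleeve -x.
- sleeve_mouth (a point): Centre of the sleeve's mouth, sleeve (10, 0, 38) mm.
- tray: Loose blue open tray, 120 g, 100 (x) x 80 (y) x 25 (z) mm, walls 3 mm, floor 3 mm. Origin at the centre of its underside, z up. A white upright grip tab, 12 mm thick (x), 30 mm wide (y), stands outside its +x end, x = +50 to +62 mm, from the bench to 45 mm up. Its other end fits under the boss's overhang.
- tray_tab (a point): Middle of the top of the tray's tab, tray (56, 0, 45) mm.
- mat: Fixed black rubber mat lying clear, 110 (x) x 160 (y) x 3 mm. Origin at the centre of its underside on the bench. A good place to lay the punch to change grip, and where it must end.
- jar: Bystander: small glass jar, 36 mm across, 50 mm high, upright beside the bracket. Origin at the centre of its underside.
- objective: Bystander: dark steel microscope objective, 32 mm across, 44 mm high, standing at the bracket's other side. Origin at the centre of its underside.
- micrometer: Bystander: aluminium micrometer head, 34 mm across, 50 mm high, standing near the punch's shank. Origin at the centre of its underside.
- sample_box: Bystander: black sample box 36 x 36 x 18 mm with a red dot, at the shank's other side. Origin at the centre of its underside.
- wafer_case: Bystander: flat purple case 60 x 60 x 12 mm between the mat and the robot. Origin at the centre of its underside.
- bottle: Bystander: amber bottle, 44 mm across, 95 mm high, towards the far side. Origin at the centre of its underside.
- weight: Bystander: brass weight, 34 mm across, 38 mm high, towards the far side. Origin at the centre of its underside.
Mind the look-alikes: they are no part of the job. Of the things that look like the mat, the smaller one is meant. Several things look just like the tray: the one meant starts farthest to the robot's right.

How it is judged:
By the outcome, as a careful person would: the job done as asked, in the order asked, and still so for the second after the job is handed in, with the robot touching nothing.
It also fails if it takes over 72 s, if anything falls off the work surface, if the arm or the gripper's body presses on something with over 40 N, if the wrist force passes 120 N, or if a joint passes its speed limit or range.

## Working session

There is one attempt and no reset: what is moved stays moved. The work goes in short steps, Python scripts to look and compute and a shell command to move; the robot and the scene stay as the last step left them, time stands still between calls to the robot, and variables do not carry over. Pictures are saved under pics/ and viewed, at most 10 in all, crops included, and the job is handed in when it is done.

```bash
ls; mkdir -p pics; python3 - <<'E'
from cell import r
import cv2,numpy as np
o=r.get_obs();print(o['clock'],o['tool_pos'],o['orientation'],o['opening'],o['force'])
for n in ['top','side']:
    p,d=r.get_image(n);cv2.imwrite(f'pics/{n}0.png',p[:,:,::-1]);np.save(f'pics/{n}0.npy',d);m=r.camera_model(n);print(n,np.round(m['K'],1).tolist(),np.round(m['cam_to_world'],3).tolist())
E
```

```text
pics
0.0 [ 0.2395338  -0.49483591  0.21290213] [-5.53641133e-04  9.74705936e-01  2.23490547e-01 -8.68074904e-05] 0.09372155761966597 [0.22570947 0.89289215 0.64864506]
top [[419.4, 0.0, 320.7], [0.0, 419.4, 202.0], [0.0, 0.0, 1.0]] [[-0.009, -0.999, 0.047, 0.451], [-1.0, 0.009, 0.004, -0.008], [-0.004, -0.047, -0.999, 1.047], [0.0, 0.0, 0.0, 1.0]]
side [[486.7, 0.0, 318.5], [0.0, 486.7, 203.8], [0.0, 0.0, 1.0]] [[-0.866, -0.329, 0.376, 0.053], [-0.5, 0.568, -0.653, 0.787], [0.001, -0.754, -0.657, 0.855], [0.0, 0.0, 0.0, 1.0]]
```

View pics/top0.png

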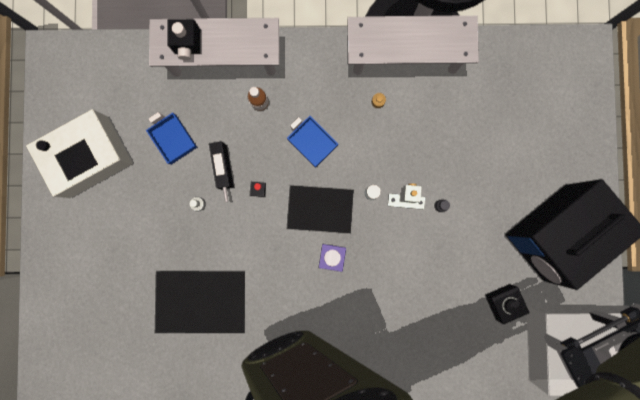

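View pics/side0.png

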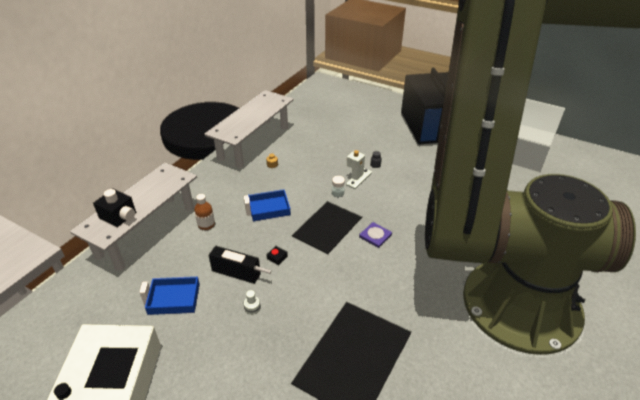

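The right-hand blue tray is at (313,142) in the top view. The bracket is at (408,197) with its drive direction up the image. The sleeve is at (220,165) with the punch tip near (229,200), and the small mat is at (320,208). Next I'll measure these coarsely.

```bash
cat > h.py <<'E'
from cell import r
import cv2,numpy as np
from scipy.spatial.transform import Rotation as R
def pose():
    o=r.get_obs();q=np.array(o['orientation']);return np.array(o['tool_pos']),R.from_quat(np.r_[q[1:],q[0]]).as_matrix()
def plan(p,yaw=None):
    """shares to bring TCP to p with the tool y axis (closing line) at world angle yaw (deg, mod 180)"""
    t,M=pose();s=M.T@(np.array(p)-t)/.4
    a=np.degrees(np.arctan2(M[1,1],M[0,1]));u=0 if yaw is None else -((yaw-a+90)%180-90)/180
    print('shift',np.round(s,4),'turn',round(u,4),'q6',round(r.get_obs()['q'][5],2),'yaw now',round(a,2))
def world(name,d=None):
    m=r.camera_model(name);K=m['K'];T=np.array(m['cam_to_world'])
    if d is None: p,d=r.get_image(name)
    else: p=None
    v,u=np.mgrid[:400,:640].astype(float);x=(u-K[0][2])/K[0][0];y=(v-K[1][2])/K[1][1]
    if name=='wrist':
        th=np.hypot(x,y);k=np.where(th>1e-6,np.tan(np.minimum(th,1.5))/np.maximum(th,1e-6),1);x,y=x*k,y*k
    W=np.stack([x*d,y*d,d],-1)@T[:3,:3].T+T[:3,3];W[d==0]=np.nan
    return p,W
def st():
    o=r.get_obs();t,M=pose();print('t',o['clock'],'tcp',np.round(t,4),'yaw',round(np.degrees(np.arctan2(M[1,1],M[0,1])),2),'F',np.round(o['force'],1),'open',round(o['opening'],4),'grip',o['grasp_force'],'q6',round(o['q'][5],2))
E
python3 - <<'E'
from h import *
_,W=world('top',np.load('pics/top0.npy'))
def box(n,u0,u1,v0,v1,z0,z1):
    w=W[v0:v1,u0:u1].reshape(-1,3);w=w[(w[:,2]>z0)&(w[:,2]<z1)]
    (c,s,a)=cv2.minAreaRect((w[:,:2]*1000).astype(np.float32));print(n,len(w),np.round(c,1),np.round(s,1),round(a,1),'z',np.round(np.percentile(w[:,2],[5,50,95]),3))
print('bench',np.nanmedian(W[240:260,100:200,2]))
box('tray',282,345,110,175,.008,.07)
box('trayTab',282,345,110,175,.036,.07)
box('boss',385,430,178,215,.06,.085)
box('flange',380,432,178,215,.005,.02)
box('jar',362,384,180,202,.01,.07)
box('obj',434,453,196,216,.01,.07)
box('sleeve',205,236,138,192,.045,.07)
box('shank',222,236,190,206,.025,.05)
box('micro',186,208,194,214,.01,.07)
box('sbox',248,270,178,200,.008,.03)
box('wafer',315,350,240,275,.006,.03)
box('bottle',245,272,82,112,.01,.12);box('weight',368,390,90,110,.01,.12)
for u,v in[(288,186),(354,189),(351,233),(287,228),(320,208)]:print(np.round(W[v,u],3))
m=r.camera_model('wrist');print(m['K'],np.round(m['cam_to_world'],3));print(pose())
st()
E
```

```text
bench -0.0012842883944084171
tray 357 [655.8  20.8] [111.3  79.2] 44.4 z [0.011 0.024 0.045]
trayTab 64 [692.1  55. ] [11.3 29.6] 45.7 z [0.041 0.044 0.047]
boss 252 [ 519.8 -217. ] [36.7 41.7] 84.3 z [0.066 0.075 0.078]
flange 290 [ 495.2 -217.8] [116.2  46.9] 86.5 z [0.005 0.008 0.013]
jar 184 [ 523.9 -128.1] [33.1 33.4] 76.6 z [0.019 0.049 0.053]
obj 152 [ 489.7 -298.9] [28.3 29.5] 89.3 z [0.018 0.039 0.045]
sleeve 651 [591.9 238.8] [110.4  33.5] 9.7 z [0.051 0.055 0.058]
shank 40 [516.5 226.1] [27.4  7.9] 8.8 z [0.037 0.04  0.043]
micro 170 [499.  299.8] [29.3 32.1] 88.7 z [0.012 0.025 0.051]
sbox 222 [535.2 152.9] [35.8 36.1] 84.3 z [0.014 0.017 0.02 ]
wafer 590 [364.6 -29.9] [59.9 60.1] 80.0 z [0.008 0.011 0.014]
bottle 360 [752.5 147.7] [39.1 44. ] 20.0 z [0.02  0.064 0.095]
weight 166 [ 753.8 -148.5] [32.6 32.7] 48.9 z [0.014 0.025 0.038]
[ 0.542  0.078 -0.006]
[ 0.532 -0.087  0.001]
[ 0.423 -0.079 -0.003]
[0.437 0.081 0.001]
[ 0.486 -0.002  0.   ]
[[309.70691629   0.         322.23649829]
 [  0.         309.70691629 200.89359644]
 [  0.           0.           1.        ]] [[ 0.436 -0.875 -0.211  0.299]
 [-0.9   -0.424 -0.101 -0.465]
 [-0.001  0.233 -0.972  0.384]
 [ 0.     0.     0.     1.   ]]
(array([ 0.23954509, -0.49484249,  0.21294847]), array([[ 9.00083880e-01,  4.35716482e-01, -3.95464404e-04],
       [ 4.35716657e-01, -9.00083372e-01,  9.58209998e-04],
       [ 6.15569549e-05, -1.03477980e-03, -9.99999463e-01]]))
t 0.1 tcp [ 0.2395 -0.4948  0.2129] yaw -64.17 F [-0.   0.4  0.2] open 0.0943 grip 0.0 q6 -0.07
```

```bash
python3 - <<'E'
from h import *
plan((.43,-.215,.25),-95)
E
```

```text
shift [ 0.7334 -0.4223 -0.0921] turn 0.1713 q6 -0.07 yaw now -64.17
```

```bash
python3 -m jog '[[[0.73,-0.42,-0.09,0.17],[0.73,-0.42,-0.09,0.17],[0.73,-0.42,-0.09,0.17],[0.73,-0.42,-0.09,0.17],[0.73,-0.42,-0.09,0.17],[0.73,-0.42,-0.09,0.17],[0.73,-0.42,-0.09,0.17],[0.73,-0.42,-0.09,0.17]]]' 0; python3 - <<'E'
from h import *
st()
p,W=world('wrist');cv2.imwrite('pics/w1.png',p[:,:,::-1]);np.save('pics/w1.npy',W)
E
```

```text
clock: 1.1
tool_pos: [0.4289, -0.2169, 0.2491]
orientation: [-0.0, 0.999, -0.042, -0.0]
force: [0.4, -0.4, 0.0]
opening: 0.0939
grasp_force: 0.0
t 1.1 tcp [ 0.4289 -0.2169  0.2491] yaw -94.76 F [ 0.4 -0.4  0. ] open 0.0939 grip 0.0 q6 1.11
```

View pics/w1.png

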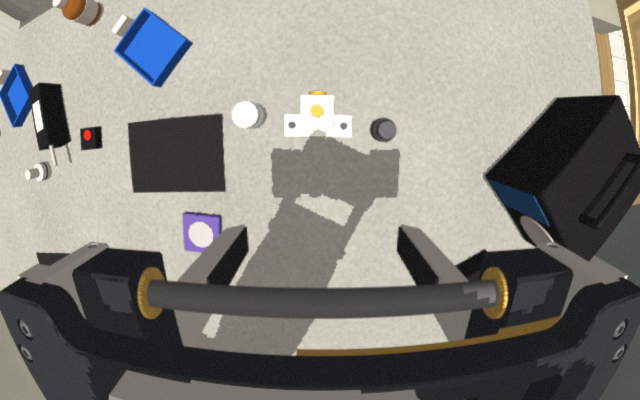

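The wrist view shows the bracket at (316,115), nearly square to the tool, with the brass head at (317,93) on its far side. The jar is at (248,115) and the objective at (383,130). No other tray lies to the right.

```bash
python3 - <<'E'
from h import *
W=np.load('pics/w1.npy')
def box(n,u0,u1,v0,v1,z0,z1):
    w=W[v0:v1,u0:u1].reshape(-1,3);w=w[(w[:,2]>z0)&(w[:,2]<z1)]
    (c,s,a)=cv2.minAreaRect((w[:,:2]*1000).astype(np.float32));print(n,len(w),np.round(c,1),np.round(s,1),round(a,1),'z',np.round(np.percentile(w[:,2],[5,50,95]),3))
    return w
print(np.nanmedian(W[210:225,120:170,2]))
box('bosstop',290,345,80,145,.07,.08)
w=box('front',290,345,80,145,.02,.07);print(np.percentile(w,[2,50,98],axis=0))
f=w[(w[:,2]>.03)&(w[:,2]<.066)&(w[:,0]<.51)]; print('front fit',len(f),np.polyfit(f[:,1],f[:,0],1),f.mean(0))
box('flange',275,360,80,145,.004,.013)
box('mat',115,235,105,200,.001,.006)
box('tray',105,200,5,95,.01,.07);box('tab',105,200,5,95,.035,.07)
box('jar',228,268,95,132,.03,.07);box('obj',366,402,112,146,.03,.07)
plan((.65,.015,.25),135)
E
```

```text
-0.0004957232214241603
bosstop 945 [ 516.6 -217.3] [36.5 40.8] 85.0 z [0.074 0.075 0.077]
front 69 [ 517.1 -215.7] [18.5 43.2] 79.5 z [0.059 0.067 0.069]
[[ 0.49723572 -0.22822165  0.0423531 ]
 [ 0.53553622 -0.21912133  0.06742046]
 [ 0.53800337 -0.20515114  0.06942809]]
front fit 3 [0.10238468 0.51827133] [ 0.49716662 -0.20613147  0.04774429]
flange 1042 [ 500.  -215.5] [91.4 30.6] 83.5 z [0.006 0.008 0.012]
mat 6816 [486.9   5.6] [208.4 146.3] 81.7 z [0.001 0.002 0.004]
tray 1311 [653.3  20.1] [114.7  81.3] 44.3 z [0.012 0.023 0.044]
tab 183 [689.6  54.8] [14.7 29.9] 43.0 z [0.036 0.043 0.046]
jar 593 [ 520.9 -129.8] [32.7 32. ] 51.8 z [0.042 0.049 0.051]
obj 335 [ 487.6 -300.1] [26.1 23.6] 29.9 z [0.031 0.043 0.045]
shift [ 0.5024 -0.625  -0.0023] turn -0.2768 q6 1.11 yaw now -94.82
```

```bash
python3 - <<'E'
from h import *
plan((.6925,.057,.12),134.4)
E
```

```text
shift [ 0.5996 -0.7385  0.3226] turn -0.2734 q6 1.11 yaw now -94.82
```

```bash
python3 -m jog '[[[0.6,-0.74,0.1,-0.27],[0.6,-0.74,0.1,-0.27],[0.6,-0.74,0.1,-0.27],[0.6,-0.74,0.1,-0.27],[0.6,-0.74,0.2,-0.27],[0.6,-0.74,0.3226,-0.2734],[0.6,-0.74,0.3226,-0.2734],[0.6,-0.7385,0.3226,-0.2734]]]' 0; python3 - <<'E'
from h import *
st()
p,W=world('wrist');cv2.imwrite('pics/w2.png',p[:,:,::-1]);np.save('pics/w2.npy',W)
w=W.reshape(-1,3);w=w[(np.abs(w[:,0]-.69)<.035)&(np.abs(w[:,1]-.055)<.035)]
for z in(.036,.041):
    q=w[(w[:,2]>z)&(w[:,2]<.05)];print(len(q),cv2.minAreaRect((q[:,:2]*1000).astype(np.float32)))
plan((.6925,.057,.018),134.4)
E
```

```text
clock: 2.15
tool_pos: [0.6922, 0.0578, 0.1159]
orientation: [-0.001, 0.926, 0.378, -0.003]
force: [0.3, -0.2, -0.3]
opening: 0.094
grasp_force: 0.0
t 2.15 tcp [0.6922 0.0578 0.1159] yaw -45.55 F [ 0.3 -0.2 -0.3] open 0.094 grip 0.0 q6 0.83
584 ((690.5682983398438, 55.39958953857422), (12.260172843933105, 29.72328758239746), 45.01519012451172)
508 ((690.3499145507812, 55.064598083496094), (11.375622749328613, 29.643754959106445), 44.29705810546875)
shift [ 8.000e-04 -2.000e-04  2.517e-01] turn 0.0 q6 0.82 yaw now -45.59
```

View pics/w2.png

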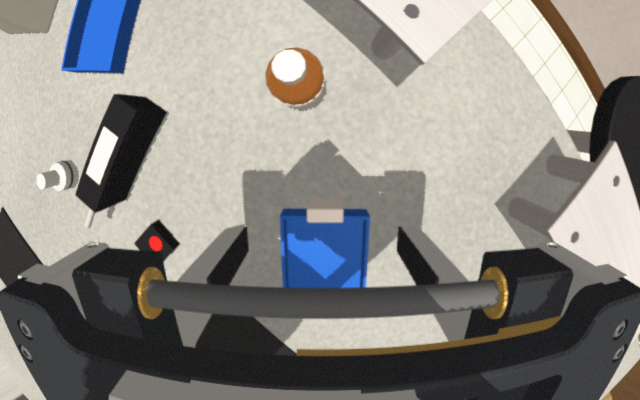

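The tab sits at (326,215), between the fingers and square to the tool. I'll go down and grip it.

```bash
python3 -m jog '[[[0.0,0,0.1,0],[0.0,0,0.2,0],[0.0008,0,0.2517,0],[0.0008,0,0.2517,0],[0.0008,0,0.2517,0]]]' 0; python3 -m jog '[[[0,0,0,0],[0,0,0,0],[0,0,0,0],[0,0,0,0],[0,0,0,0],[0,0,0,0]]]' 1; python3 - <<'E'
from h import *
st()
E
```

```text
clock: 2.82
tool_pos: [0.6942, 0.0576, 0.022]
orientation: [0.001, 0.926, 0.378, 0.001]
force: [0.2, 0.3, -0.6]
opening: 0.0944
grasp_force: 0.0
clock: 3.58
tool_pos: [0.6932, 0.058, 0.0197]
orientation: [-0.0, 0.926, 0.378, -0.0]
force: [0.6, -0.2, -0.8]
opening: 0.0375
grasp_force: 0.0
t 3.575 tcp [0.6932 0.058  0.0197] yaw -45.56 F [ 0.6 -0.2 -0.8] open 0.0375 grip 0.0 q6 0.83
```

```bash
python3 -m jog '[[[0,0,0,0],[0,0,0,0],[0,0,0,0],[0,0,-0.015,0],[0,0,-0.03,0],[0,0,-0.03,0]]]' 1; python3 - <<'E'
from h import *
st()
plan((.687,-.235,.032),84)
E
```

```text
clock: 4.32
tool_pos: [0.6936, 0.0581, 0.0326]
orientation: [0.0, 0.926, 0.378, 0.001]
force: [0.8, -0.4, -1.0]
opening: 0.0298
grasp_force: 30.0
t 4.325 tcp [0.6936 0.0581 0.0326] yaw -45.56 F [ 0.8 -0.4 -1. ] open 0.0298 grip 29.998759031295776 q6 0.83
shift [-0.5247  0.5116  0.0015] turn 0.2802 q6 0.83 yaw now -45.56
```

```bash
python3 -m jog '[[[-0.04,0.04,0,0.02],[-0.1,0.1,0,0.06],[-0.17,0.165,0,0.1],[-0.24,0.235,0,0.14],[-0.31,0.3,0,0.18],[-0.38,0.37,0,0.22],[-0.44,0.43,0,0.25],[-0.49,0.48,0,0.27],[-0.5247,0.5116,0.0015,0.2802],[-0.5247,0.5116,0.0015,0.2802],[-0.5247,0.5116,0.0015,0.2802],[-0.5247,0.5116,0.0015,0.2802]]]'; python3 - <<'E'
from h import *
st()
p,W=world('wrist');cv2.imwrite('pics/w3.png',p[:,:,::-1]);np.save('pics/w3.npy',W)
p,W=world('top');cv2.imwrite('pics/top3.png',cv2.resize(p[130:240,300:460,::-1],None,fx=5,fy=5));np.save('pics/t3.npy',W)
w=W.reshape(-1,3);w=w[(w[:,0]>.54)&(w[:,0]<.7)&(np.abs(w[:,1]+.23)<.06)&(w[:,2]>.008)&(w[:,2]<.045)]
print(len(w),cv2.minAreaRect((w[:,:2]*1000).astype(np.float32)),np.percentile(w[:,2],[5,50,95]))
E
```

```text
clock: 5.82
tool_pos: [0.6869, -0.2339, 0.0312]
orientation: [-0.0, 0.999, -0.051, -0.0]
force: [-0.2, 0.2, -1.5]
opening: 0.0295
grasp_force: 30.0
t 5.825 tcp [ 0.6869 -0.2339  0.0312] yaw -95.9 F [-0.2  0.2 -1.5] open 0.0295 grip 29.998702704906464 q6 1.3
16 ((667.34375, -190.78005981445312), (1.1280637979507446, 30.25046157836914), 82.53419494628906) [0.01224017 0.02270532 0.03194506]
```

View pics/top3.png

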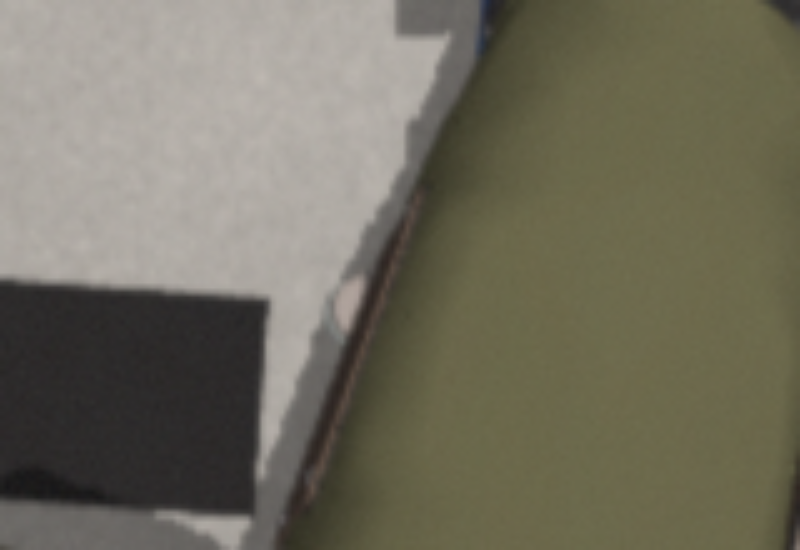

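```bash
python3 - <<'E'
from h import *
plan((.6324,-.2292,.0195),84)
E
```

```text
shift [-0.1367  0.0017  0.0293] turn 0.0004 q6 1.3 yaw now -95.92
```

```bash
python3 -m jog '[[[-0.03,0.001,0.01,0],[-0.06,0.001,0.01,0],[-0.09,0.001,0.01,0],[-0.12,0.0017,0.01,0],[-0.1367,0.0017,0.01,0],[-0.1367,0.0017,0.015,0],[-0.1367,0.0017,0.022,0],[-0.1367,0.0017,0.029,0],[-0.1367,0.0017,0.029,0],[-0.1367,0.0017,0.029,0]]]'; python3 -m jog '[[[0,0,0,0],[0,0,0,0],[0,0,0,0],[0,0,0,0],[0,0,0,0],[0,0,0,0]]]' 0; python3 - <<'E'
from h import *
st()
plan((.6424,-.2292,.30),84)
E
```

```text
clock: 7.18
tool_pos: [0.6325, -0.23, 0.0196]
orientation: [0.0, 0.999, -0.052, 0.0]
force: [1.2, 0.6, 1.9]
opening: 0.03
grasp_force: 30.0
clock: 7.92
tool_pos: [0.6322, -0.23, 0.0195]
orientation: [-0.0, 0.999, -0.052, -0.0]
force: [-0.0, 0.5, -0.2]
opening: 0.0866
grasp_force: 0.0
t 7.925 tcp [ 0.6322 -0.23    0.0195] yaw -96.0 F [-0.   0.5 -0.2] open 0.0866 grip 0.0 q6 1.27
shift [ 0.0252 -0.0046 -0.7012] turn 0.0 q6 1.27 yaw now -96.0
```

```bash
python3 -m jog '[[[0,0,-0.1,0],[0,0,-0.25,0],[0,0,-0.4,0],[-0.1,0,-0.55,0],[-0.25,0,-0.6,0],[-0.4,0,-0.6,0],[-0.4,0,-0.6,0],[-0.4,0,-0.6,0],[-0.4,0,-0.6,0]]]'; python3 - <<'E'
from h import *
st()
p,W=world('wrist');cv2.imwrite('pics/w4.png',p[:,:,::-1]);np.save('pics/w4.npy',W)
w0=W.reshape(-1,3)
def rect(n,x0,x1,y0,y1,z0,z1):
    w=w0[(w0[:,0]>x0)&(w0[:,0]<x1)&(w0[:,1]>y0)&(w0[:,1]<y1)&(w0[:,2]>z0)&(w0[:,2]<z1)]
    print(n,len(w),[np.round(a,1) for a in cv2.minAreaRect((w[:,:2]*1000).astype(np.float32))],np.round(np.percentile(w[:,2],[5,50,95]),4))
rect('bench',.45,.62,-.12,-.04,-.02,.02)
rect('trayrim',.538,.66,-.29,-.17,.018,.03)
rect('tab',.59,.66,-.29,-.17,.038,.05)
rect('floor',.56,.61,-.24,-.21,-.01,.012)
rect('bosstop',.47,.56,-.26,-.17,.0725,.08)
rect('flange',.46,.515,-.28,-.15,.0055,.011)
E
```

```text
clock: 9.05
tool_pos: [0.4741, -0.2134, 0.2593]
orientation: [-0.0, 0.999, -0.052, -0.0]
force: [0.6, 0.6, 0.1]
opening: 0.0941
grasp_force: 0.0
t 9.05 tcp [ 0.4741 -0.2134  0.2593] yaw -95.98 F [0.6 0.6 0.1] open 0.0941 grip 0.0 q6 1.18
bench 5820 [array([535., -80.]), array([ 79.9, 169.9]), np.float64(90.0)] [-0.0018 -0.0001  0.0032]
trayrim 543 [array([ 578.7, -224.1]), array([80.9, 87.1]), np.float64(85.1)] [0.0191 0.0242 0.0258]
tab 240 [array([ 626.6, -228.5]), array([29.8, 11.3]), np.float64(84.3)] [0.0394 0.0444 0.0457]
floor 790 [array([ 585., -225.]), array([29.9, 49.9]), np.float64(89.9)] [0.001  0.0025 0.004 ]
bosstop 854 [array([ 514.4, -217.4]), array([35.8, 34.9]), np.float64(84.0)] [0.0743 0.0755 0.0768]
flange 648 [array([ 499.5, -215.8]), array([89.6, 29.2]), np.float64(84.1)] [0.0062 0.0075 0.0088]
```

View pics/w4.png

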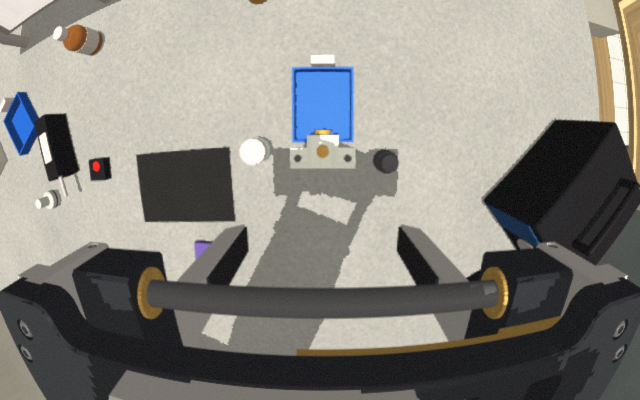

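The tray stands flat: its rim is at 24 mm, and it is centred 57 mm along the bracket's axis. The bracket origin is about (0.5146, -0.2173) at -6.0°. Next I'll go to the punch, turning the tool x to face the tip direction on the way.

```bash
python3 -m jog '[[[0,-0.1,0,-0.05],[0,-0.2,0,-0.1],[0,-0.3,0,-0.16],[0,-0.4,0,-0.22],[0,-0.5,0,-0.28],[0,-0.6,0,-0.33],[0,-0.7,0,-0.39],[0,-0.75,0,-0.45],[0,-0.8,0,-0.51],[0,-0.8,0,-0.56],[0,-0.8,0,-0.62],[0,-0.8,0,-0.62]]]' 0.5; python3 - <<'E'
from h import *
st()
plan((.52,.2276,.20),99.7)
E
```

```text
clock: 10.6
tool_pos: [0.507, 0.1053, 0.259]
orientation: [-0.0, 0.605, 0.796, -0.0]
force: [-0.7, 0.4, 0.2]
opening: 0.0471
grasp_force: 0.0
t 10.6 tcp [0.507  0.1053 0.259 ] yaw 15.57 F [-0.7  0.4  0.2] open 0.0471 grip 0.0 q6 -0.14
shift [0.2857 0.1135 0.1475] turn -0.4674 q6 -0.14 yaw now 15.57
```

```bash
python3 -m jog '[[[0.05,0.02,0.02,-0.06],[0.1,0.04,0.05,-0.12],[0.15,0.06,0.08,-0.18],[0.2,0.08,0.11,-0.24],[0.25,0.1,0.14,-0.3],[0.2857,0.1135,0.1475,-0.36],[0.2857,0.1135,0.1475,-0.42],[0.2857,0.1135,0.1475,-0.4674],[0.2857,0.1135,0.1475,-0.4674],[0.2857,0.1135,0.1475,-0.4674]]]' 0.5; python3 - <<'E'
from h import *
st()
p,W=world('wrist');cv2.imwrite('pics/w5.png',p[:,:,::-1]);np.save('pics/w5.npy',W)
w0=W.reshape(-1,3)
def rect(n,x0,x1,y0,y1,z0,z1):
    w=w0[(w0[:,0]>x0)&(w0[:,0]<x1)&(w0[:,1]>y0)&(w0[:,1]<y1)&(w0[:,2]>z0)&(w0[:,2]<z1)]
    if len(w)>3: print(n,len(w),[np.round(a,1) for a in cv2.minAreaRect((w[:,:2]*1000).astype(np.float32))],np.round(np.percentile(w[:,2],[5,50,95]),4))
rect('shank',.49,.545,.2,.25,.03,.046)
rect('sleeve',.5,.68,.19,.3,.05,.06)
rect('micro',.47,.53,.27,.33,.03,.06);rect('box',.5,.57,.12,.18,.012,.025)
E
```

```text
clock: 11.85
tool_pos: [0.5196, 0.2273, 0.2004]
orientation: [-0.0, -0.082, 0.997, -0.0]
force: [0.5, -0.0, 0.9]
opening: 0.047
grasp_force: 0.0
t 11.85 tcp [0.5196 0.2273 0.2004] yaw 99.41 F [ 0.5 -0.   0.9] open 0.047 grip 0.0 q6 -1.39
shank 297 [array([522.9, 223.1]), array([41.3, 29.1]), np.float64(28.9)] [0.0305 0.0406 0.0425]
sleeve 2286 [array([558.4, 244.9]), array([ 70. , 143.6]), np.float64(72.1)] [0.0542 0.0556 0.0568]
micro 267 [array([496.9, 301.6]), array([17.5, 18.3]), np.float64(30.3)] [0.0346 0.0491 0.0507]
box 915 [array([532.5, 153.7]), array([37.2, 37.2]), np.float64(83.6)] [0.0158 0.0175 0.0188]
```

View pics/w5.png

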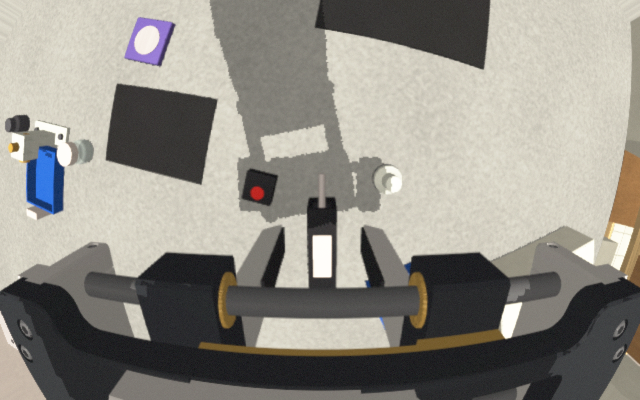

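The shank shows at (321,190) ahead of the mouth at (321,200), on the tool's centre line. The micrometer (388,180) and the box (259,188) are outside the half-open fingers.

```bash
python3 - <<'E'
from h import *
W=np.load('pics/w5.npy')
def b(n,u0,u1,v0,v1,z0,z1):
    w=W[v0:v1,u0:u1].reshape(-1,3);w=w[(w[:,2]>z0)&(w[:,2]<z1)];print(n,len(w),[np.round(a,1) for a in cv2.minAreaRect((w[:,:2]*1000).astype(np.float32))],np.round(w.mean(0),4))
b('shank',312,332,165,205,.036,.046)
b('sleeve',300,345,190,290,.052,.06)
plan((.523,.2270,.031),99.7)
E
```

```text
shank 225 [array([516.7, 230.3]), array([35.2, 14.4]), np.float64(9.4)] [0.5169 0.2265 0.0405]
sleeve 2270 [array([581.1, 237.6]), array([93.9, 31.8]), np.float64(9.1)] [0.5782 0.2371 0.0556]
shift [-0.0083 -0.0021  0.4235] turn -0.0012 q6 -1.39 yaw now 99.48
```

```bash
python3 -m jog '[[[-0.0083,-0.0015,0.1,0],[-0.0083,-0.0015,0.22,0],[-0.0083,-0.0015,0.34,0],[-0.0083,-0.0015,0.4,0],[-0.0083,-0.0015,0.4235,0],[-0.0083,-0.0015,0.4235,0],[-0.0083,-0.0015,0.4235,0]]]' 0.5; python3 -m jog '[[[0,0,0,0],[0,0,0,0],[0,0,0,0],[0,0,0,0],[0,0,0,0]]]' 1; python3 - <<'E'
from h import *
st()
E
```

```text
clock: 12.78
tool_pos: [0.5235, 0.2275, 0.0324]
orientation: [0.001, -0.085, 0.996, 0.0]
force: [-0.5, 0.4, -0.1]
opening: 0.0472
grasp_force: 0.0
clock: 13.4
tool_pos: [0.5229, 0.2272, 0.0311]
orientation: [-0.0, -0.085, 0.996, -0.0]
force: [-0.1, -1.3, 0.5]
opening: 0.0066
grasp_force: 30.0
t 13.4 tcp [0.5229 0.2272 0.0311] yaw 99.74 F [-0.1 -1.3  0.5] open 0.0066 grip 29.99996155500412 q6 -1.39
```

```bash
python3 -m jog '[[[0.01,0,0,0],[0.03,0,0,0],[0.06,0,0,0],[0.09,0,0,0],[0.12,0,0,0],[0.15,0,0,0],[0.18,0,0,0],[0.21,0,0,0],[0.24,0,0,0],[0.265,0,0,0],[0.265,0,0,0],[0.265,0,0,0]]]'; python3 - <<'E'
from h import *
st()
p,W=world('wrist');cv2.imwrite('pics/w6.png',p[:,:,::-1]);np.save('pics/w6.npy',W)
E
```

```text
clock: 14.9
tool_pos: [0.4187, 0.2094, 0.0312]
orientation: [0.0, -0.085, 0.996, 0.0]
force: [-0.2, 0.1, -1.4]
opening: 0.007
grasp_force: 30.0
t 14.9 tcp [0.4187 0.2094 0.0312] yaw 99.73 F [-0.2  0.1 -1.4] open 0.007 grip 29.99928653240204 q6 -1.36
```

View pics/w6.png

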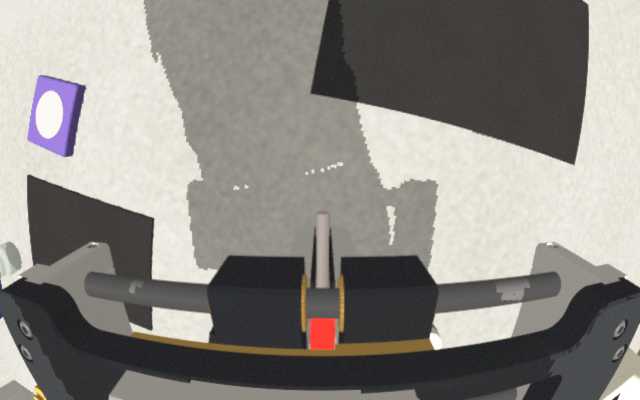

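The punch is out of the sleeve, with its tip at (322,213) and its handle at (322,333). I'll lift, turn it round and carry it to the mat.

```bash
python3 -m jog '[[[0,0,-0.1,0],[0,0,-0.2,0.03],[0,-0.06,-0.2,0.08],[-0.05,-0.12,-0.2,0.14],[-0.08,-0.18,-0.2,0.2],[-0.11,-0.26,-0.2,0.26],[-0.14,-0.34,-0.2,0.32],[-0.17,-0.42,-0.2,0.38],[-0.2,-0.5,-0.2,0.44],[-0.235,-0.55,-0.2,0.5],[-0.235,-0.59,-0.2,0.56],[-0.235,-0.59,-0.2,0.56]]]'; python3 - <<'E'
from h import *
st()
plan((.552,-.008,.05),-96)
E
```

```text
clock: 16.45
tool_pos: [0.5511, -0.0082, 0.1108]
orientation: [-0.0, 0.714, 0.7, -0.0]
force: [-0.3, 0.4, -1.1]
opening: 0.0068
grasp_force: 30.0
t 16.45 tcp [ 0.5511 -0.0082  0.1108] yaw -1.1 F [-0.3  0.4 -1.1] open 0.0068 grip 30.00047743320465 q6 -0.06
shift [0.0004 0.0023 0.1521] turn -0.4728 q6 -0.06 yaw now -1.1
```

```bash
python3 -m jog '[[[0,0,0,0.06],[0,0,0,0.12],[0,0,0,0.18],[0,0,0,0.24],[0,0,0,0.3],[0,0,0,0.36],[0,0,0.03,0.42],[0,0,0.06,0.48],[0,0,0.1,0.527],[0.0004,0.0023,0.152,0.527],[0.0004,0.0023,0.152,0.527],[0.0004,0.0023,0.152,0.527]]]'; python3 - <<'E'
from h import *
st()
plan((.552,-.008,.0105),-96)
p,W=world('side');cv2.imwrite('pics/s7.png',cv2.resize(p[130:290,230:430,::-1],None,fx=4,fy=3.75))
E
```

```text
clock: 17.95
tool_pos: [0.5522, -0.0069, 0.0511]
orientation: [-0.0, 0.999, -0.05, 0.0]
force: [-0.5, 0.5, -0.8]
opening: 0.0072
grasp_force: 30.0
t 17.95 tcp [ 0.5522 -0.0069  0.0511] yaw -95.78 F [-0.5  0.5 -0.8] open 0.0072 grip 29.99923288822174 q6 1.59
shift [-0.0002  0.0027  0.1015] turn 0.0012 q6 1.59 yaw now -95.78
```

View pics/s7.png

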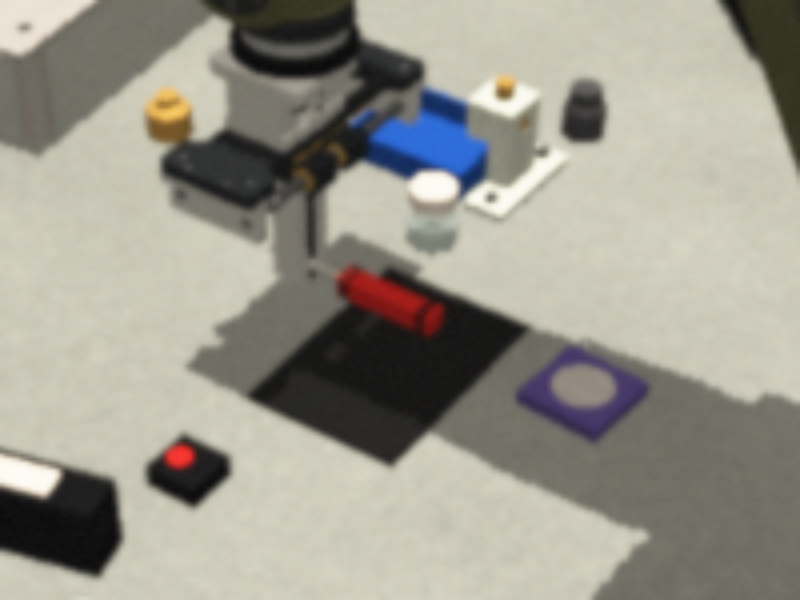

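The side view shows the punch level over the mat, with the fingers beyond the mat's far edge. I'll lower it and release.

```bash
python3 -m jog '[[[0,0,0.04,0],[0,0.001,0.08,0],[0,0.0027,0.1,0.001],[0,0.0027,0.102,0.001],[0,0.0027,0.102,0.001],[0,0.0027,0.102,0.001]]]'; python3 -m jog '[[[0,0,0,0],[0,0,0,0],[0,0,0,0],[0,0,0,0]]]' 0.5; python3 -m jog '[[[0,0,-0.1,0],[0,0,-0.2,0],[-0.1,0,-0.35,0],[-0.25,0,-0.4,0],[-0.35,0,-0.4,0],[-0.4,0,-0.4,0],[-0.4,0,-0.4,0],[-0.4,0,-0.4,0]]]'; python3 - <<'E'
from h import *
st()
p,W=world('wrist');cv2.imwrite('pics/w8.png',p[:,:,::-1]);np.save('pics/w8.npy',W)
red=(p[...,0]>110)&(p[...,1]<70)&(p[...,2]<70);ok=red&(np.abs(W[...,0]-.48)<.1)&(np.abs(W[...,1])<.08)&(W[...,2]>.014)
w=W[ok];print(len(w),[np.round(a,1) for a in cv2.minAreaRect((w[:,:2]*1000).astype(np.float32))],np.percentile(w[:,2],[5,50,95]))
w0=W.reshape(-1,3);w=w0[(w0[:,0]>.53)&(w0[:,0]<.6)&(np.abs(w0[:,1])<.05)&(w0[:,2]>.009)&(w0[:,2]<.03)];print('shank',len(w),[np.round(a,1) for a in cv2.minAreaRect((w[:,:2]*1000).astype(np.float32))],np.percentile(w[:,2],[5,50,95]))
E
```

```text
clock: 18.75
tool_pos: [0.5519, -0.0084, 0.0097]
orientation: [-0.0, 0.999, -0.053, 0.0]
force: [-0.3, -0.1, -1.4]
opening: 0.0068
grasp_force: 30.0
clock: 19.25
tool_pos: [0.5518, -0.0083, 0.0095]
orientation: [-0.0, 0.999, -0.053, 0.0]
force: [-0.4, 0.0, 0.4]
opening: 0.0433
grasp_force: 0.0
clock: 20.25
tool_pos: [0.3934, 0.0086, 0.1697]
orientation: [-0.0, 0.999, -0.053, 0.0]
force: [0.1, -0.3, 0.3]
opening: 0.0472
grasp_force: 0.0
t 20.25 tcp [0.3934 0.0086 0.1697] yaw -96.11 F [ 0.1 -0.3  0.3] open 0.0472 grip 0.0 q6 1.61
157 [array([ 4.829e+02, -1.000e-01]), array([16.6, 68.6]), np.float64(83.8)] [0.01615164 0.01769144 0.01941065]
shank 259 [array([551. ,  -7.4]), array([ 6.4, 41.7]), np.float64(83.9)] [0.01206876 0.01384736 0.01541226]
```

View pics/w8.png

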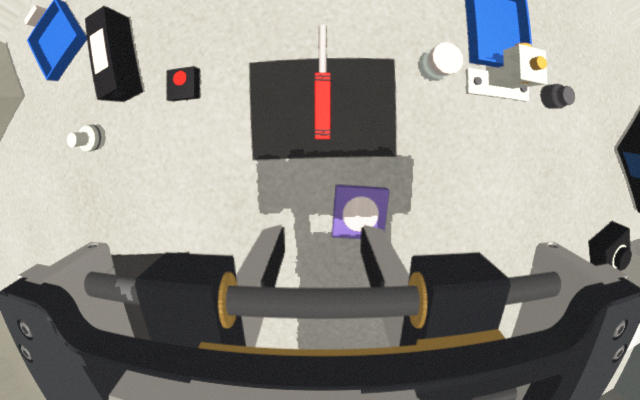

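The punch lies flat on the mat at -6°, with the handle centre at (322,105), which is (0.483, 0.000). I'll grip the handle there.

```bash
python3 - <<'E'
from h import *
plan((.4829,-.0001,.0135),-96.1)
E
```

```text
shift [ 0.2249 -0.0023  0.3899] turn -0.0001 q6 1.61 yaw now -96.11
```

```bash
python3 -m jog '[[[0.12,-0.002,0.05,0],[0.2249,-0.0023,0.14,0],[0.2249,-0.0023,0.25,0],[0.2249,-0.0023,0.35,0],[0.2249,-0.0023,0.39,0],[0.2249,-0.0023,0.39,0],[0.2249,-0.0023,0.39,0]]]' 0.5; python3 -m jog '[[[0,0,0,0],[0,0,0,0],[0,0,0,0],[0,0,0,0],[0,0,0,0]]]' 1; python3 - <<'E'
from h import *
st()
E
python3 -m jog '[[[0,0,-0.05,0],[0,0,-0.15,0],[0,0,-0.25,0],[0,0,-0.25,0]]]'; python3 - <<'E'
from h import *
o=np.array([.5146,-.2173]);x=np.array([.9945,-.1045])
c=o-x*(.018+.09+.03);print(c)
plan((*c,.0625),-96)
E
```

```text
clock: 21.18
tool_pos: [0.4829, -0.0001, 0.0141]
orientation: [0.0, 0.999, -0.053, 0.001]
force: [-0.1, -0.4, -0.8]
opening: 0.0474
grasp_force: 0.0
clock: 21.8
tool_pos: [0.4823, 0.0, 0.0137]
orientation: [0.0, 0.999, -0.053, 0.0]
force: [-1.5, -1.0, 1.9]
opening: 0.016
grasp_force: 30.0
t 21.8 tcp [0.4823 0.     0.0137] yaw -96.1 F [-1.5 -1.   1.9] open 0.016 grip 29.986506700515747 q6 1.6
clock: 22.3
tool_pos: [0.4835, -0.0001, 0.116]
orientation: [0.0, 0.999, -0.053, 0.002]
force: [0.1, 0.5, -1.7]
opening: 0.0158
grasp_force: 30.0
[ 0.377359 -0.202879]
shift [-0.2105  0.5324  0.1326] turn -0.0006 q6 1.6 yaw now -96.1
```

```bash
python3 -m jog '[[[-0.1,0.06,0,0],[-0.2,0.15,0,0],[-0.2105,0.27,0,0],[-0.2105,0.39,0,0],[-0.2105,0.5,0,0],[-0.2105,0.5324,0.05,0],[-0.2105,0.5324,0.1326,0],[-0.2105,0.5324,0.1326,0],[-0.2105,0.5324,0.1326,0]]]'; python3 - <<'E'
from h import *
st()
p,W=world('wrist');cv2.imwrite('pics/w9.png',cv2.resize(p[100:300,200:440,::-1],None,fx=3,fy=3));np.save('pics/w9.npy',W)
w0=W.reshape(-1,3)
def rect(n,x0,x1,y0,y1,z0,z1):
    w=w0[(w0[:,0]>x0)&(w0[:,0]<x1)&(w0[:,1]>y0)&(w0[:,1]<y1)&(w0[:,2]>z0)&(w0[:,2]<z1)]
    if len(w)>3: print(n,len(w),[np.round(a,1) for a in cv2.minAreaRect((w[:,:2]*1000).astype(np.float32))],np.round(np.percentile(w[:,2],[5,50,95]),4))
rect('bosstop',.47,.56,-.26,-.17,.0725,.08)
rect('shank',.42,.48,-.23,-.19,.056,.07)
rect('flange',.46,.515,-.28,-.15,.0055,.011)
E
python3 - <<'E'
from h import *
o=np.array([.5146,-.2173]);x=np.array([.9945,-.1045])
plan((*(o-x*(.108+.003)),.0625),-96)
plan((*(o-x*(.108-.040)),.0625),-96)
E
```

```text
clock: 23.42
tool_pos: [0.376, -0.2027, 0.061]
orientation: [-0.0, 0.999, -0.053, 0.0]
force: [-0.7, -0.6, -0.8]
opening: 0.0155
grasp_force: 30.0
t 23.425 tcp [ 0.376  -0.2027  0.061 ] yaw -96.09 F [-0.7 -0.6 -0.8] open 0.0155 grip 29.98397022485733 q6 1.1
bosstop 1814 [array([ 503.2, -215.8]), array([36.4, 15.3]), np.float64(83.5)] [0.0739 0.0754 0.0767]
shank 1222 [array([ 443. , -209.3]), array([ 8.1, 46.7]), np.float64(83.0)] [0.058  0.061  0.0624]
flange 3101 [array([ 498.5, -215.4]), array([90.1, 30.2]), np.float64(84.5)] [0.0062 0.0075 0.0087]
shift [ 0.0702 -0.0003 -0.0029] turn -0.0004 q6 1.1 yaw now -96.08
shift [ 0.1777 -0.0004 -0.0028] turn -0.0004 q6 1.1 yaw now -96.08
```

View pics/w9.png

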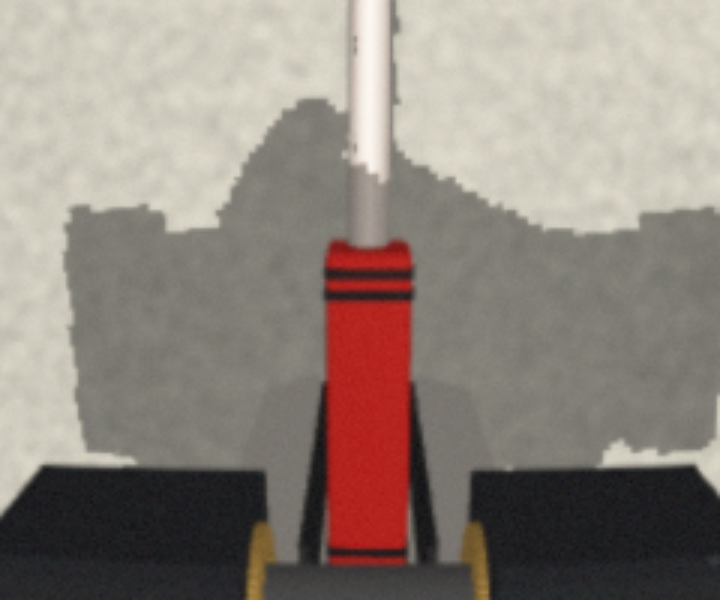

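The punch is held straight (shank at x≈370 in the crop) and lined up with the bore to within 0.5 mm sideways. I'll approach to 3 mm and settle.

```bash
python3 -m jog '[[[0.02,0,-0.002,0],[0.04,0,-0.002,0],[0.06,0,-0.002,0],[0.07,0,-0.002,0],[0.07,0,-0.002,0],[0.07,0,-0.002,0]]]'; python3 - <<'E'
from h import *
P=[]
for i in range(4):
    p,W=world('wrist') if i==0 else (r.get_image('wrist'),W);P.append(pose()[0])
    if i==0:
        w=W.reshape(-1,3);o=np.array([.5146,-.2173]);x=np.array([.9945,-.1045]);y=np.array([.1045,.9945]);b=(w[:,:2]-o)
        bx,by=b@x,b@y
        m=(bx>-.06)&(bx<-.025)&(abs(by)<.02)&(w[:,2]>.05)&(w[:,2]<.07)
        for c in np.arange(-.06,-.014,.01):
            k=(bx>c)&(bx<c+.01)&(abs(by)<.02)&(w[:,2]>.05)&(w[:,2]<.07);
            if k.sum()>5: print(round(c,3),k.sum(),'y',round((by[k].min()+by[k].max())/2*1e3,2),'ztop',np.round(np.percentile(w[k,2],90)*1e3,2))
        k=(w[:,2]>.0725)&(w[:,2]<.079)&(abs(bx)<.03)&(abs(by)<.03);print('boss y',by[k].min()*1e3,by[k].max()*1e3,'z',np.median(w[k,2]),'xmin',bx[k].min())
P=np.mean(P,0);print(P,'bracket',(P[:2]-o)@x,(P[:2]-o)@y);st()
E
```

```text
clock: 24.22
tool_pos: [0.4035, -0.2057, 0.0612]
orientation: [-0.0, 0.999, -0.053, -0.0]
force: [-0.2, -0.2, -1.2]
opening: 0.016
grasp_force: 30.0
-0.06 274 y 0.59 ztop 62.51
-0.05 255 y 0.57 ztop 62.3
-0.04 260 y -0.02 ztop 62.42
-0.03 233 y -0.04 ztop 62.23
-0.02 397 y 0.33 ztop 67.61
boss y -18.07404590812915 18.537699984968782 z 0.07545308930215275 xmin -0.018998505526779327
[ 0.40353586 -0.20575157  0.06127598] bracket -0.11166009848448762 -0.00012129343863831459
t 24.425 tcp [ 0.4036 -0.2058  0.0613] yaw -96.11 F [ 0.2  0.1 -0.6] open 0.0157 grip 29.98393714427948 q6 1.13
```

```bash
python3 -m jog '[[[0,0,-0.003,0],[0,0,-0.003,0],[0.008,0,-0.003,0],[0.016,0,-0.003,0],[0.024,0,-0.003,0],[0.032,0,-0.003,0],[0.04,0,-0.003,0]]]'; python3 -m jog '[[[0.008,0,0,0],[0.016,0,0,0],[0.022,0,0,0],[0.028,0,0,0],[0.034,0,0,0],[0.04,0,0,0],[0.045,0,0,0],[0.045,0,0,0]]]'; python3 - <<'E'
from h import *
st()
p,W=world('top');cv2.imwrite('pics/t10.png',p[:,:,::-1]);cv2.imwrite('pics/s10.png',r.get_image('side')[0][:,:,::-1])
E
```

```text
clock: 25.3
tool_pos: [0.4198, -0.2074, 0.0624]
orientation: [-0.0, 0.999, -0.053, -0.0]
force: [-3.8, 0.8, -1.1]
opening: 0.0157
grasp_force: 30.0
clock: 26.3
tool_pos: [0.4376, -0.2094, 0.0625]
orientation: [0.0, 0.999, -0.053, 0.0]
force: [0.6, -0.5, -1.2]
opening: 0.0155
grasp_force: 30.0
t 26.3 tcp [ 0.4376 -0.2094  0.0625] yaw -96.1 F [ 0.6 -0.5 -1.2] open 0.0155 grip 29.983972907066345 q6 1.16
```

I've now opened 11 pictures, one more than the 10 allowed, so the remaining checks use numbers only. I'll push a little further, draw the punch back, and look for brass in the tray.

```bash
python3 -m jog '[[[0.008,0,0,0],[0.014,0,0,0],[0.017,0,0,0],[0.017,0,0,0],[-0.03,0,0,0],[-0.1,0,0,0],[-0.2,0,0,0],[-0.2,0,-0.1,0],[-0.2,0,-0.25,0],[0,0,-0.4,0],[0.05,0,-0.5,0],[0.05,0,-0.5,0]]]'; cat > chk.py <<'E'
from h import *
st()
o=np.array([.5146,-.2173]);x=np.array([.9945,-.1045]);y=np.array([.1045,.9945])
for n in('wrist','side'):
    p,W=world(n);hsv=cv2.cvtColor(p,cv2.COLOR_RGB2HSV);b=W[...,:2]-o;bx,by=b@x,b@y
    br=(hsv[...,0]>10)&(hsv[...,0]<30)&(hsv[...,1]>110)&(hsv[...,2]>60)
    k=br&(bx>-.1)&(bx<.2)&(abs(by)<.1);print(n,'brass',k.sum())
    nn,lab,s,c=cv2.connectedComponentsWithStats(k.astype(np.uint8))
    for i in range(1,nn):
        if s[i,4]>3:
            q=lab==i;print(' ',s[i,4],'bx',np.round(np.percentile(bx[q],[2,50,98])*1e3,1),'by',np.round(np.percentile(by[q],[2,50,98])*1e3,1),'z',np.round(np.percentile(W[q][:,2],[5,50,95])*1e3,1),hsv[q].mean(0).round())
    k=(W[...,2]>.018)&(W[...,2]<.03)&(bx>.015)&(bx<.12)&(abs(by)<.06)&((hsv[...,0]>100)&(hsv[...,0]<125)&(hsv[...,1]>150))
    if k.sum()>5: print(' rim bx',np.percentile(bx[k],[1,99]),'by',np.percentile(by[k],[1,99]),'z',np.percentile(W[k][:,2],[5,50,95]))
E
python3 chk.py
```

```text
clock: 27.9
tool_pos: [0.4594, -0.2117, 0.2651]
orientation: [0.001, 0.999, -0.053, 0.002]
force: [-1.0, -0.5, -1.9]
opening: 0.0162
grasp_force: 30.0
t 27.9 tcp [ 0.4594 -0.2117  0.2651] yaw -96.06 F [-1.  -0.5 -1.9] open 0.0162 grip 29.983743131160736 q6 1.17
wrist brass 3376
  116 bx [72.9 84.  95.3] by [-1.2  4.2  8.3] z [12.4 14.8 17.1] [ 21. 152. 236.]
  372 bx [-42.4 -29.5 -25.3] by [ 8.9  9.3 10. ] z [364.6 372.9 375.6] [ 19. 147. 134.]
  374 bx [-39.3 -29.6 -25.3] by [-8.9 -8.3 -7.8] z [365.2 373.1 375.8] [ 19. 147. 124.]
  2513 bx [-39.5 -38.3 -37.2] by [-28.7  -3.3  42.5] z [378.2 380.9 382.6] [ 19. 149. 110.]
 rim bx [0.01687017 0.10657692] by [-0.03813097  0.03851925] z [0.019148   0.02404398 0.02564651]
side brass 69
  5 bx [-88.1 -87.1 -82.7] by [-12.9 -10.4  -6.9] z [366.3 371.  373.2] [ 18. 114.  95.]
  17 bx [-7.2 -3.7  1.1] by [-1.7  3.7  7.2] z [79.4 86.4 90.1] [ 18. 148. 137.]
  40 bx [52.3 68.6 91.5] by [ 1.3  6.7 10.9] z [ 8.1 12.1 18. ] [ 18. 149. 167.]
 rim bx [0.01810317 0.10457602] by [-0.03854596  0.04313743] z [0.01839394 0.02088439 0.02493302]
```

The pin is in the tray: brass at bracket x 52–95 mm and 8–18 mm up, inside the rim. The rim is still at 24 mm and the tray hasn't moved. Next I'll lay the punch lengthwise on the mat.

```bash
python3 - <<'E'
from h import *
plan((.482,-.029,.10),-3.5)
E
```

```text
shift [ 0.0097 -0.4605  0.4084] turn 0.4857 q6 1.17 yaw now -96.07
```

```bash
python3 -m jog '[[[0,-0.06,0,-0.05],[0,-0.16,0,-0.1],[0,-0.26,0,-0.16],[0,-0.36,0,-0.22],[0.01,-0.46,0.05,-0.28],[0.01,-0.46,0.12,-0.34],[0.01,-0.46,0.2,-0.4],[0.01,-0.46,0.3,-0.46],[0.01,-0.46,0.38,-0.514],[0.0097,-0.4605,0.4084,-0.514],[0.0097,-0.4605,0.4084,-0.514]]]'; python3 - <<'E'
from h import *
st()
plan((.482,-.029,.0142),-3.5)
p,W=world('wrist');k=(p.max(-1)<70)&(abs(W[...,2]-.003)<.005)&(abs(W[...,0]-.48)<.09)&(abs(W[...,1])<.12)
n,l,s,c=cv2.connectedComponentsWithStats(k.astype(np.uint8));i=1+np.argmax(s[1:,4]);print(cv2.minAreaRect((W[l==i][:,:2]*1000).astype(np.float32)))
E
```

```text
clock: 29.38
tool_pos: [0.4804, -0.0288, 0.0989]
orientation: [-0.0, 0.73, 0.683, -0.0]
force: [-0.7, -0.0, -0.3]
opening: 0.0159
grasp_force: 30.0
t 29.375 tcp [ 0.4804 -0.0288  0.0989] yaw -3.82 F [-0.7 -0.  -0.3] open 0.0159 grip 29.983852207660675 q6 -0.07
shift [-2.000e-04  4.300e-03  2.119e-01] turn -0.0018 q6 -0.07 yaw now -3.82
((512.643798828125, -2.6087265014648438), (156.88404846191406, 48.36118698120117), 86.58357238769531)
```

```bash
python3 -m jog '[[[0,0.002,0.08,0],[0,0.004,0.15,0],[0,0.004,0.19,0],[0,0.004,0.207,0],[0,0.004,0.212,0],[0,0.004,0.212,0],[0,0.004,0.212,0]]]'; python3 -m jog '[[[0,0,0,0],[0,0,0,0],[0,0,0,0],[0,0,0,0]]]' 0.5; python3 -m jog '[[[0,0,-0.05,0],[0,0,-0.15,0],[0,0,-0.3,0],[0,0,-0.45,0],[-0.1,0.2,-0.5,0],[-0.2,0.4,-0.5,0],[-0.2,0.4,-0.5,0],[-0.2,0.4,-0.5,0],[-0.2,0.4,-0.5,0]]]'; sed -i 's/abs(by)<.1)/abs(by)<.06)/' chk.py; python3 chk.py; python3 - <<'E'
from h import *
for n in('wrist','top','side'):
    p,W=world(n);red=(p[...,0]>90)&(p[...,1]<70)&(p[...,2]<70);ok=red&(np.abs(W[...,0]-.48)<.08)&(np.abs(W[...,1])<.09)&(W[...,2]>.012)&(W[...,2]<.03)
    w=W[ok];print(n,len(w))
    if len(w)>5:print([np.round(a,1) for a in cv2.minAreaRect((w[:,:2]*1000).astype(np.float32))],np.percentile(w[:,2],[5,50,95]))
    w0=W.reshape(-1,3)
    for nm,a,b,z,h in[('jar',.5225,-.129,.04,.02),('obj',.489,-.3,.03,.02),('mic',.498,.3005,.03,.02),('box',.534,.153,.01,.03),('waf',.3645,-.03,.007,.04),('bot',.7525,.1477,.02,.04),('wt',.754,-.1485,.01,.03)]:
        k=(abs(w0[:,0]-a)<h+.015)&(abs(w0[:,1]-b)<h+.015)&(w0[:,2]>z)&(w0[:,2]<.11)
        if k.sum()>20:q=w0[k];print('  ',nm,np.round((q[:,:2].min(0)+q[:,:2].max(0))/2,3),round(q[:,2].max(),3))
E
```

```text
clock: 30.3
tool_pos: [0.4827, -0.0289, 0.0149]
orientation: [0.0, 0.729, 0.685, 0.0]
force: [-0.5, -0.8, -0.9]
opening: 0.0156
grasp_force: 30.0
clock: 30.8
tool_pos: [0.4825, -0.0289, 0.0144]
orientation: [0.0, 0.729, 0.685, 0.0]
force: [0.1, -0.1, -0.2]
opening: 0.0465
grasp_force: 0.0
clock: 31.92
tool_pos: [0.6366, -0.1184, 0.2139]
orientation: [-0.0, 0.729, 0.685, -0.0]
force: [-0.9, -0.3, -0.8]
opening: 0.0467
grasp_force: 0.0
t 31.925 tcp [ 0.6366 -0.1184  0.2139] yaw -3.58 F [-0.9 -0.3 -0.8] open 0.0467 grip 0.0 q6 -0.18
wrist brass 192
  191 bx [61.2 78.1 94. ] by [-0.7  5.5  9.8] z [11.7 15.  17.7] [ 21. 154. 229.]
 rim bx [0.01632229 0.10595496] by [-0.02120686  0.04110758] z [0.01950302 0.02409783 0.0253435 ]
side brass 55
  15 bx [-6.9 -4.4  0.3] by [0.7 3.2 8.7] z [79.9 87.4 91.4] [ 19. 149. 173.]
  40 bx [51.9 68.7 90.1] by [ 2.2  6.3 11.8] z [ 7.1 12.3 19.1] [ 18. 149. 170.]
 rim bx [0.01733419 0.10526596] by [-0.03771447  0.04294842] z [0.0183273  0.02124016 0.02458209]
wrist 680
[array([482.4, -26.4]), array([68.5, 17.2]), np.float64(85.1)] [0.01403862 0.01835152 0.01973254]
   jar [ 0.522 -0.129] 0.051
   waf [ 0.363 -0.03 ] 0.014
   wt [ 0.751 -0.148] 0.039
top 24
[array([486.4,  -1.9]), array([12.4, 19.7]), np.float64(0.2)] [0.01398233 0.01855536 0.02159916]
   obj [ 0.491 -0.298] 0.047
   mic [0.5   0.302] 0.052
   box [0.535 0.153] 0.021
   bot [0.754 0.147] 0.098
side 119
[array([480.4, -23.3]), array([68.8, 17.2]), np.float64(85.9)] [0.01346289 0.01717242 0.02002751]
   jar [ 0.52 -0.13] 0.051
   obj [ 0.485 -0.3  ] 0.046
   mic [0.496 0.301] 0.051
   box [0.532 0.153] 0.021
   waf [ 0.361 -0.03 ] 0.016
   bot [0.747 0.151] 0.096
   wt [ 0.75  -0.145] 0.038
```

All the checks agree: the pin is in the tray, the tray hasn't moved, the punch is flat on the mat, and the other seven things are where they were.

```bash
python3 -c "
from cell import r
print(r.sign_off())"
```

```text
the job is handed in; nothing more can be done
None
```

The job is done and handed in after about 32 s: the pin lies in the tray, the tray stands flat where I put it, the punch lies on the small mat, and the seven other things are where they were; I opened 11 pictures, one over the limit of 10.

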